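Stack the divided tote and stand the seasonings in it

TASK

First put the grey tote that has the divider on top of the other grey tote, turned so that its feet stand on the lower tote's rim (scooped ends opposite) and it stacks instead of nesting. Then stand the spice jar and the shaker upright in it, one in each compartment; keep both upright all the way, and set all three things down rather than dropping them. Leave everything else on the table where it is.

Things in the scene. Friction and masses are not known exactly. Their poses are not given: they have to be found in the camera images.
- lower_tote: Open tote of plain grey plastic WITHOUT a divider, 180x132x60 mm (x, y, z), 4 mm walls flaring outward, 0.8 kg, loose on the table. Origin: centre of its underside, z up. x runs along the length: the end wall at -x has a wide scoop cut down to 22 mm, the +x end is whole. Rim top z = 60; on both long sides a flange from y = 56 to 66, broken by 30 mm notches centred at x = +52 and -20 mm.
- upper_tote: Grey tote of the same outline (180x132x60 mm, 0.25 kg), WITH a divider wall across its middle; origin and axes as lower_tote (-x end scooped), floor top at z = 4 mm. Both totes have feet on the long sides at x = +52 and -20 mm, 24 mm wide, out to y = 65, undersides at z = 8 mm.
- upper_tote_front (a point): centre of the divided tote's scooped end, at (-85, 0, 30) mm in its frame. With scooped ends opposite and origins in line it stacks: feet on the lower flange, origin 52 mm above the lower one's, floor 8 mm inside the lower rim with about 5 mm play each way. With scooped ends together the feet drop into the notches and it nests about 34 mm above: wrong.
- divider_top (a point): middle of the divider's top edge, at (0, 0, 60) mm in the divided tote's frame. The divider is 10 mm thick in the tote's x, 100 mm long in y, and rises from the floor to the rim height; pinch its thickness from above (over 65 mm free on each side of it). It is above the centre of mass.
- front_bay (a point): centre of the floor of the divided tote's compartment next to its scooped end, at (-39, 0, 4) mm in its frame; each compartment's floor is 68 mm in x and 92 mm in y
- back_bay (a point): centre of the floor of the divided tote's other compartment, at (+39, 0, 4) mm in its frame
- spice_jar: glass spice jar with a wide screw lid, round, 45 mm across and 106 mm tall (lid from z = 85 to 106 mm), about 0.11 kg, standing upright on the right part of the table; origin: centre of its underside, z up
- shaker: glass shaker with a domed grey metal top, round, 44 mm across up to z = 74 mm, narrowing to 34 mm, 90 mm tall, about 0.1 kg, standing upright on the right part of the table; origin: centre of its underside, z up
- coffee_pot: tall white coffee pot with black lid and handle, 100x174x231 mm, at the back of the table; a bystander, not to be moved; origin: its underside
- big_jar: large glass storage jar with dark lid, 91 mm across, 142 mm tall, at the back; a bystander, not to be moved; origin: its underside
- utensil_cup: white perforated cup with kitchen utensils, 104 mm across, 226 mm tall, at the back; a bystander, not to be moved; origin: its underside
- carafe: glass coffee jug with black lid and handle, 144x112x112 mm, at the back right; a bystander, not to be moved; origin: its underside
- tin: low food tin, 76 mm across, 58 mm tall, at the front right; a bystander, not to be moved; origin: its underside
- cup: small cup with handle, 60x87x56 mm, at the front edge; a bystander, not to be moved; origin: its underside
- glass: drinking glass, 83 mm across, 93 mm tall, at the front edge; a bystander, not to be moved; origin: its underside
- pen_pot: pot of pens, 81x86x147 mm, at the left edge; a bystander, not to be moved; origin: its underside
Not all that is in view belongs to the job. What is shaped like the shaker but purple is not meant.

How it is judged:
By the outcome, as a careful person would: the job done as asked, in the order asked, and still so for the second after the job is handed in, with the robot touching nothing.
It also fails if it takes over 72 s, if anything falls off the work surface, if the arm or the gripper's body presses on something with over 40 N, if the wrist force passes 120 N, or if a joint passes its speed limit or range.

ROBOT

A 6-joint arm with a two-finger parallel gripper is mounted at the origin on a cart in front of the work surface, level with it; the furniture and walls round the work are solid. World frame = base frame: x ahead of the robot, y to its left, z up, the work surface at z = 0. Lengths are in m, angles in rad, forces in N, time in s.
With the tool pointing down it reaches from about 0.425 to 1.125 m from the base axis. Payload 14.9 kg.
Tool frame: the origin (TCP) lies midway between the tips of the shut fingers; the grasp point (between the pads) lies 19 mm behind it; z points along the fingers, x is the direction in which the jaws open and shut, and the axes are right-handed (so a half turn about z gives the same grasp; the last joint's range is limited). The gripper opens to 91 mm and grips with 3 to 60 N. Pads are 32 mm wide; open, the fingers measure 118 mm over their backs; the gripper's body (76 mm by 178 mm) begins 60 mm behind the grasp point.
Start: joints at [1.247, 0.379, 1.734, -0, 1.028, -0.033], TCP at [0.201, 0.671, 0.214] pointing down, gripper open.
Joint ranges: [-2.77, 2.77], [-0.74, 2.19], [0, 2.66], [-1.06, 4.2], [0.31, 2.87], [-3.08, 3.08]. Speed limits (rad/s): [1.89, 1.89, 2.39, 3.14, 3.14, 3.14].

INTERFACE

Orientations are given as [roll, pitch, yaw] about the fixed x, y, z axes, in that order (R = Rz(yaw) Ry(pitch) Rx(roll)).
In Python, from cell import * gives the robot as it stands.
- The arm moves only by the shell command python3 -m creep 'ROWS' [FORCE]. ROWS is a JSON object of lists of equal length, an entry for each row: "linear": the shift along the tool's x, y, z in cm, a list of three; "twist": the turn about the tool's z in degrees; "fingers": the closure in counts, from 0 (fully open) to 255 (shut). A call has 1 to 5 rows; each row shifts and turns the commanded pose from where the row before left it, along the tool's axes as they then stand; what a row does not reach is not made up. A row lasts 1/12 s, in which the tool goes at most 41.7 mm and 7.16 degrees, less where a joint would pass 70% of its speed; a pose out of reach is approached as far as the arm can. A call with a gripper value outside its range is refused whole. The fingers move at their own pace and stop on an object; FORCE is the grip in N (left out, the last holds). Time passes only in rows, so rows that do not move let the fingers close. It gives the time, the measured TCP pose, the force and the opening at its end, in the units of the state.
- get_obs(): the state, without advancing time (a new reading comes with each control period).
- capture(name): name is "scene" or "top"; returns (picture, depth): 384x512x3 uint8, red, green, blue; 384x512 float32, m along the optical axis (not along the pixel's ray), 0 where there is no reading.
- camera_params(name): a dict with "fx", "fy", "cx", "cy" (pixels), "rvec" (rotation vector, rad) and "tvec" (3), from world to camera coordinates, as OpenCV has them. Camera axes: x right, y down, z forward; pixel columns grow to the right and rows downward; lengths in m; the calibration is good to about 2 mm. A picture is of the moment at which its call begins. camera_params takes no time and is no camera call.
- finish_job(): hands the job in, once; it reports no verdict.
Trained networks look in the newest picture that a camera, given by its name, has taken for a name from the list of things; names that differ only in an ending like _2 or _b are one class to them, and where a whole thing is asked for, a point or a joint stands for the part that bears it (a point fixed in the world has none). Each returns a list of dicts, best first, with "conf" (0 to 1); they miss things now and then, are a little off and sometimes report something else, mostly with a low value. They report only what shows in the picture. A call takes as long as a camera call. They do not tell look-alikes from the thing itself.
- boxes_of(camera, thing): "location" ([column, row] in pixels, amid what is visible of it).
The state is a dict: "time": time; "joints": joint angles; "qd": joint speeds; "joint_torque": joint torques, N m; "position": TCP position; "eef_rot": TCP orientation; "force": force on the tool from outside, world axes, zero at the start; "ft_torque": the same for the moment, N m; "finger_gap": finger opening in m.
Only numpy, scipy, OpenCV 4.12 (cv2) and the standard library are available. Lean on these libraries where they do the work, as an engineer would, in place of code of your own. Each camera call takes 0.05 s, during which the arm holds its last target.

## Working session

There is one attempt and no reset: what is moved stays moved. The work goes in short steps, Python scripts to look and compute and a shell command to move; the robot and the scene stay as the last step left them, time stands still between calls to the robot, and variables do not carry over. Pictures are saved under pics/ and viewed, and the job is handed in when it is done.

```bash
ls; mkdir -p pics; python3 - <<'E'
from cell import *
import cv2
o=get_obs();print({k:(o[k]) for k in('time','position','eef_rot','finger_gap','force')})
for n in('scene','top'):
    p,d=capture(n);cv2.imwrite(f'pics/{n}0.png',p[:,:,::-1]);print(n,camera_params(n))
    for t in('lower_tote','upper_tote','upper_tote_front','divider_top','spice_jar','shaker'):
        try: print(t,[(b['location'],round(b['conf'],2)) for b in boxes_of(n,t)])
        except Exception as e: print(t,e)
E
```

```text
pics
{'time': 0.0, 'position': array([0.20055925, 0.67022825, 0.21326058]), 'eef_rot': array([-3.14155349e+00,  1.12996943e-03,  1.28004339e+00]), 'finger_gap': 0.09115570860844319, 'force': array([-0.31246346, -0.13612106, -0.76326959])}
scene {'fx': 446.82186414784024, 'fy': 446.82186414784024, 'cx': 255.52879607308995, 'cy': 190.51477523478482, 'rvec': array([ 2.0464314 , -0.70696162,  0.37302412]), 'tvec': array([-0.38233068,  0.24442237,  0.9664812 ])}
lower_tote [([213.4, 180.5], 0.89), ([290.6, 306.7], 0.73)]
upper_tote [([266.0, 209.9], 0.64)]
upper_tote_front [([264.8, 208.4], 0.88)]
divider_top [([265.3, 211.8], 0.79)]
spice_jar [([344.9, 234.1], 0.9), ([265.2, 206.7], 0.59)]
shaker [([318.7, 259.6], 0.94), ([281.2, 253.4], 0.8), ([394.6, 222.7], 0.43)]
top {'fx': 424.1905723705335, 'fy': 424.1905723705335, 'cx': 252.665772602093, 'cy': 193.50387561761778, 'rvec': array([ 2.1791026 , -2.1551521 ,  0.09375424]), 'tvec': array([0.02563682, 0.49789536, 1.41220556])}
lower_tote [([201.2, 194.7], 0.56)]
upper_tote [([262.6, 189.1], 0.84), ([325.7, 248.4], 0.15)]
upper_tote_front [([260.8, 189.2], 0.7)]
divider_top [([265.2, 193.3], 0.63)]
spice_jar [([144.9, 222.2], 0.75), ([331.8, 173.3], 0.49)]
shaker [([337.6, 203.8], 0.44), ([184.2, 249.7], 0.41)]
```

View pics/scene0.png

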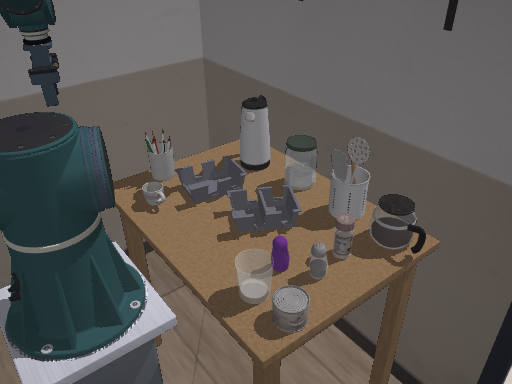

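View pics/top0.png

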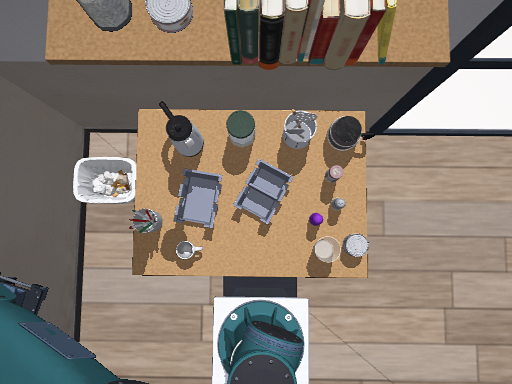

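```bash
python3 - <<'E'
import cv2
a=cv2.imread('pics/top0.png')[120:300,150:400]
cv2.imwrite('pics/top0z.png',cv2.resize(a,(750,540),interpolation=cv2.INTER_CUBIC))
a=cv2.imread('pics/scene0.png')[140:320,160:410]
cv2.imwrite('pics/scene0z.png',cv2.resize(a,(750,540),interpolation=cv2.INTER_CUBIC))
E
```

```text
(no output)
```

View pics/top0z.png

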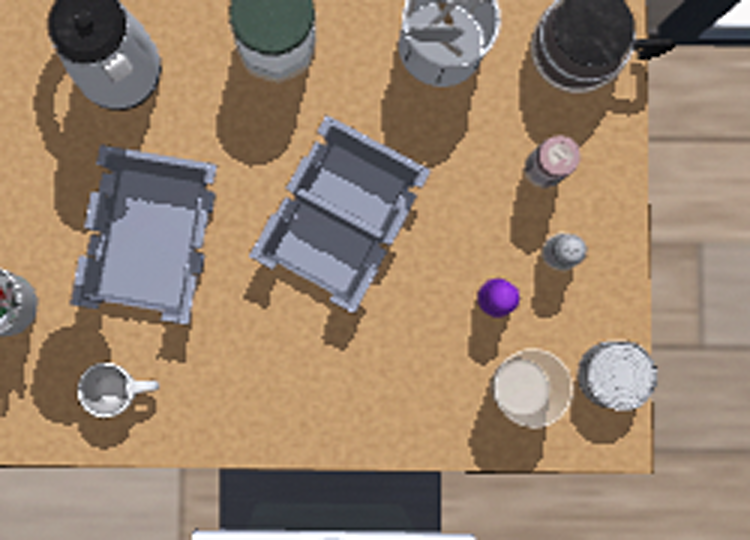

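View pics/scene0z.png

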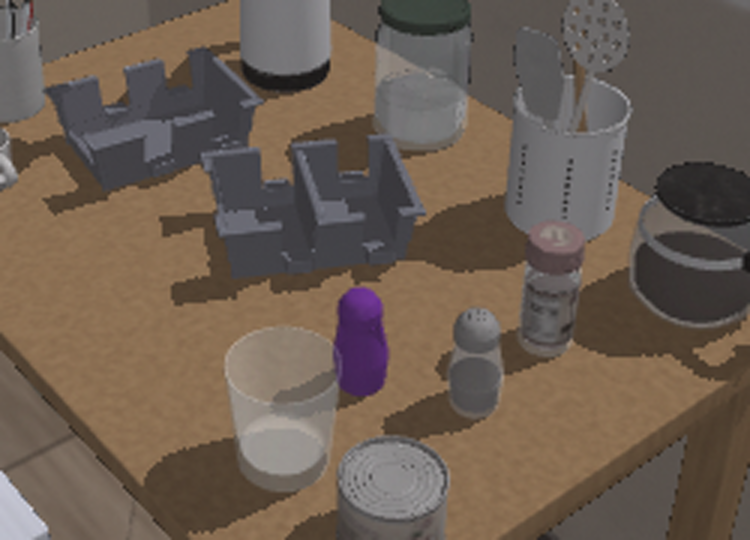

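The scene view shows the plain tote at about (213,180), the divided one at (265,210), the shaker at (318,260), the spice jar at (345,237) and the purple look-alike at (281,253). In the top view they sit at (199,197), (264,192), (338,203) and (335,173). Next I'll build a rectified height map to measure the poses.

```bash
cat > h.py <<'E'
from cell import *
import numpy as np, cv2
def cloud(n):
    p,d=capture(n);c=camera_params(n)
    R=cv2.Rodrigues(np.array(c['rvec']))[0];t=np.array(c['tvec'])
    v,u=np.nonzero(d>0);z=d[v,u]
    P=np.c_[(u-c['cx'])/c['fx']*z,(v-c['cy'])/c['fy']*z,z]
    return (P-t)@R, p[v,u], p, d
def hmap(P,x0,x1,y0,y1,res=0.002):
    H=np.full((int((x1-x0)/res),int((y1-y0)/res)),np.nan)
    i=((x1-P[:,0])/res).astype(int);j=((y1-P[:,1])/res).astype(int)
    m=(i>=0)&(i<H.shape[0])&(j>=0)&(j<H.shape[1])&(P[:,0]<x1)&(P[:,1]<y1)
    o=np.argsort(P[m,2]);H[i[m][o],j[m][o]]=P[m,2][o];return H
E
python3 - <<'E'
from h import *
Pt,ct,_,_=cloud('top');Ps,cs,_,_=cloud('scene')
np.savez('c0.npz',Pt=Pt,Ps=Ps,ct=ct,cs=cs)
ims=[]
for P in(Pt,Ps):
    H=hmap(P,0.3,1.0,-0.45,0.45,0.0025)
    im=np.nan_to_num(H,nan=-0.02);im=cv2.applyColorMap((np.clip(im+0.02,0,0.14)/0.14*255).astype(np.uint8),cv2.COLORMAP_JET)
    ims.append(im)
cv2.imwrite('pics/h1.png',np.vstack(ims))
# table height
for P in(Pt,Ps):
    m=(abs(P[:,2])<0.01)&(P[:,0]>.45)&(P[:,0]<.9)&(abs(P[:,1])<.4);print(np.median(P[m,2]))
E
```

```text
6.40430143613596e-05
-0.0003672204393713011
```

View pics/h1.png

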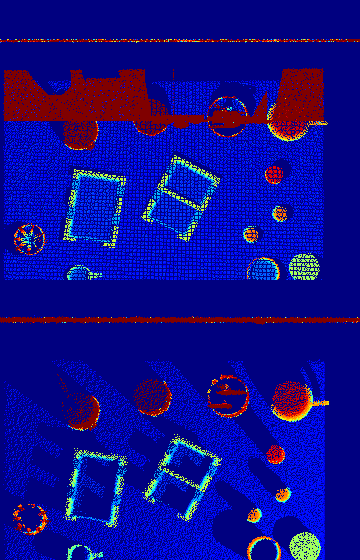

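```bash
cat > fit.py <<'E'
from h import *
from scipy.optimize import differential_evolution
def model(q,div,notch=True):
    x,y=q[:,0],np.abs(q[:,1])
    side=(y>.056)&(y<.066)&(np.abs(x)<.09)&~((np.abs(x-.052)<.015)|(np.abs(x+.02)<.015))
    notchm=(y>.057)&(y<.066)&((np.abs(x-.052)<.013)|(np.abs(x+.02)<.013))
    end=(x>.082)&(x<.09)&(y<.066)
    s=side*1.+end*1.-notchm*1.
    inner=(np.abs(x)<.075)&(y<.045)
    scoop=(x<-.08)&(x>-.1)&(y<.04)
    if div:
        dv=(np.abs(x)<.005)&(y<.05); s=s+dv; inner&=~(np.abs(x)<.008)
    out=(np.abs(x)>.094)|(y>.07)
    return s-1.*inner-1.*scoop-.5*out
def fit(P,c,div,zr=(.054,.065)):
    P=P[(P[:,2]>zr[0])&(P[:,2]<zr[1])&(np.hypot(P[:,0]-c[0],P[:,1]-c[1])<.125)]
    def f(v):
        a=v[2];R=np.array([[np.cos(a),-np.sin(a)],[np.sin(a),np.cos(a)]])
        return -model((P[:,:2]-v[:2])@R,div).sum()
    best=[]
    for s in range(2):
        r=differential_evolution(f,[(c[0]-.05,c[0]+.05),(c[1]-.05,c[1]+.05),(-np.pi,np.pi)],seed=s,popsize=30,maxiter=150)
        best.append((r.fun,r.x))
    best.sort(key=lambda b:b[0]);r=best[0][1]
    alt=f(np.array([r[0],r[1],r[2]+np.pi]))
    return r.round(4),np.degrees(r[2]).round(2),best[0][0],alt,len(P)
E
python3 - <<'E'
from fit import *
z=np.load('c0.npz')
for n in('Pt','Ps'):
    print(n,'lower',fit(z[n],(.68,.21),False)); print(n,'upper',fit(z[n],(.70,0.0),True))
B=np.vstack([z['Pt'],z['Ps']])
print('lower',fit(B,(.68,.21),False)); print('upper',fit(B,(.70,0.0),True))
for n in('Pt','Ps'):
  P=z[n]
  for nm,c,zr in(('jar',(.76,-.235),(.09,.12)),('shaker',(.665,-.25),(.02,.12)),('purple',(.61,-.175),(.02,.1))):
    m=(np.hypot(P[:,0]-c[0],P[:,1]-c[1])<.035)&(P[:,2]>zr[0])&(P[:,2]<zr[1])
    Q=P[m]; 
    if len(Q): print(n,nm,len(Q),Q[:,2].max().round(3),'min',Q[:,:2].min(0).round(3),'max',Q[:,:2].max(0).round(3),'topmean',Q[Q[:,2]>Q[:,2].max()-.004,:2].mean(0).round(4))
E
```

```text
Pt lower (array([0.6436, 0.1635, 2.9249]), np.float64(167.58), np.float64(-46.5), np.float64(46.5), 105)
Pt upper (array([ 0.6819, -0.0251,  2.7712]), np.float64(158.78), np.float64(-34.5), np.float64(59.5), 106)
Ps lower (array([0.6412, 0.1618, 2.9011]), np.float64(166.22), np.float64(-58.0), np.float64(54.0), 163)
Ps upper (array([ 0.6816, -0.0128,  2.9194]), np.float64(167.27), np.float64(-44.5), np.float64(81.5), 198)
lower (array([0.6412, 0.1618, 2.9015]), np.float64(166.24), np.float64(-101.0), np.float64(105.0), 268)
upper (array([ 0.6815, -0.0151,  2.8967]), np.float64(165.97), np.float64(-72.0), np.float64(139.0), 304)
Pt jar 24 0.114 min [ 0.726 -0.265] max [ 0.745 -0.237] topmean [ 0.735  -0.2535]
Pt shaker 369 0.118 min [ 0.647 -0.284] max [ 0.699 -0.221] topmean [ 0.6807 -0.2686]
Ps jar 18 0.11 min [ 0.725 -0.267] max [ 0.746 -0.24 ] topmean [ 0.7349 -0.2513]
Ps shaker 574 0.114 min [ 0.646 -0.285] max [ 0.7   -0.228] topmean [ 0.6819 -0.2623]
```

```bash
python3 - <<'E'
from fit import *
z=np.load('c0.npz')
for n in('Pt','Ps'):
    print(n,'lower',fit(z[n],(.48,.21),False)); print(n,'upper',fit(z[n],(.505,-.005),True))
B=np.vstack([z['Pt'],z['Ps']])
print('lower',fit(B,(.48,.21),False)); print('upper',fit(B,(.505,-.005),True))
for n in('Pt','Ps'):
  P=z[n]
  for nm,c,zr in(('jar',(.565,-.24),(.03,.12)),('shaker',(.465,-.25),(.02,.12)),('purple',(.415,-.178),(.02,.1))):
    m=(np.hypot(P[:,0]-c[0],P[:,1]-c[1])<.035)&(P[:,2]>zr[0])&(P[:,2]<zr[1])
    Q=P[m]; 
    if len(Q): print(n,nm,len(Q),Q[:,2].max().round(3),'min',Q[:,:2].min(0).round(3),'max',Q[:,:2].max(0).round(3),'topmean',Q[Q[:,2]>Q[:,2].max()-.006,:2].mean(0).round(4))
H=hmap(B,.3,.9,-.4,.4,.0015);im=cv2.applyColorMap((np.clip(np.nan_to_num(H,nan=-.02)+.02,0,.14)/.14*255).astype(np.uint8),cv2.COLORMAP_JET)
cv2.imwrite('pics/h2.png',im)
E
```

```text
Pt lower (array([ 0.4784,  0.2135, -0.1591]), np.float64(-9.12), np.float64(-272.5), np.float64(0.5), 365)
Pt upper (array([ 0.5038, -0.0025, -0.489 ]), np.float64(-28.02), np.float64(-368.0), np.float64(-83.0), 452)
Ps lower (array([ 0.4789,  0.211 , -0.145 ]), np.float64(-8.31), np.float64(-234.0), np.float64(-3.0), 348)
Ps upper (array([ 0.5035, -0.0047, -0.4934]), np.float64(-28.27), np.float64(-414.5), np.float64(-77.5), 519)
lower (array([ 0.4786,  0.2116, -0.151 ]), np.float64(-8.65), np.float64(-482.0), np.float64(6.0), 713)
upper (array([ 0.5036, -0.004 , -0.4858]), np.float64(-27.83), np.float64(-753.5), np.float64(-155.5), 971)
Pt jar 212 0.114 min [ 0.541 -0.256] max [ 0.585 -0.213] topmean [ 0.5613 -0.2344]
Pt shaker 144 0.094 min [ 0.447 -0.266] max [ 0.484 -0.231] topmean [ 0.465  -0.2526]
Pt purple 141 0.093 min [ 0.393 -0.194] max [ 0.434 -0.158] topmean [ 0.4118 -0.1795]
Ps jar 655 0.109 min [ 0.54  -0.262] max [ 0.586 -0.216] topmean [ 0.5632 -0.2392]
Ps shaker 494 0.091 min [ 0.445 -0.278] max [ 0.481 -0.238] topmean [ 0.4647 -0.2556]
Ps purple 436 0.09 min [ 0.394 -0.203] max [ 0.43  -0.169] topmean [ 0.4114 -0.1834]
```

View pics/h2.png

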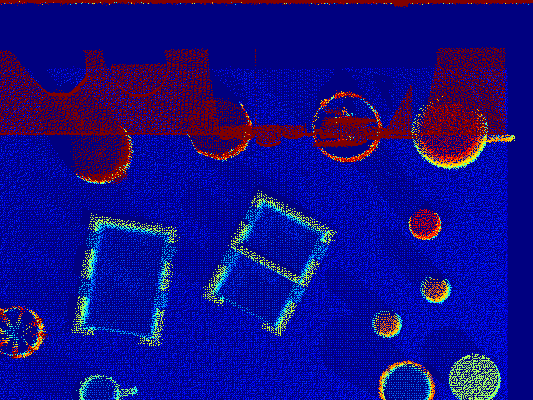

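Both totes have their scooped ends toward the robot. The plain one is at (.479,.212) with yaw about −8.7°, and the divided one at (.504,−.004) with yaw about −28°. I'll grasp the divider with tool yaw 152° so that the wrist ends at about −8.7°.

```bash
cat > plan.py <<'E'
import sys,json
from cell import *
import numpy as np
def plan(x,y,z,yawdeg,n,tw=None):
    """work out how far to go: rows (cm, tool axes) to TCP target"""
    o=get_obs();p=np.array(o['position']);yaw=np.degrees(o['eef_rot'][2])
    d=np.array([x,y,z])-p;dy=(yawdeg-yaw+180)%360-180
    if tw is not None: dy=tw
    L=[];T=[]
    for i in range(n):
        a=np.radians(yaw+dy*i/n);s=d/n*100
        L.append([round(float(v),1) for v in(np.cos(a)*s[0]+np.sin(a)*s[1],np.sin(a)*s[0]-np.cos(a)*s[1],-s[2])])
        T.append(round(float(-dy/n),1))
    print('t',round(o['time'],2),'pos',p.round(4),'yaw',round(yaw,1),'gap',round(o['finger_gap'],4),'F',np.round(o['force'],1))
    print('mm/row',np.linalg.norm(d)/n*1000)
    for i in range(0,n,5): print('linear',json.dumps(L[i:i+5]),'twist',T[i:i+5])
a=[float(v) for v in sys.argv[1:]]
plan(*a[:4],int(a[4]))
E
python3 plan.py .5036 -.0036 .15 152 20
```

```text
t 0.8 pos [0.2007 0.6706 0.2139] yaw 73.3 gap 0.0914 F [-1.2  0.  -0.1]
mm/row 37.09561281920018
linear [[-2.8, 2.4, 0.3], [-3.0, 2.2, 0.3], [-3.1, 2.0, 0.3], [-3.2, 1.8, 0.3], [-3.3, 1.6, 0.3]] twist [-3.9, -3.9, -3.9, -3.9, -3.9]
linear [[-3.4, 1.3, 0.3], [-3.5, 1.1, 0.3], [-3.6, 0.9, 0.3], [-3.6, 0.6, 0.3], [-3.7, 0.4, 0.3]] twist [-3.9, -3.9, -3.9, -3.9, -3.9]
linear [[-3.7, 0.1, 0.3], [-3.7, -0.2, 0.3], [-3.7, -0.4, 0.3], [-3.6, -0.7, 0.3], [-3.6, -0.9, 0.3]] twist [-3.9, -3.9, -3.9, -3.9, -3.9]
linear [[-3.5, -1.2, 0.3], [-3.4, -1.4, 0.3], [-3.3, -1.6, 0.3], [-3.2, -1.8, 0.3], [-3.1, -2.1, 0.3]] twist [-3.9, -3.9, -3.9, -3.9, -3.9]
```

```bash
python3 -m creep '{"linear":[[-2.8,2.4,0],[-3.0,2.2,0],[-3.1,2.0,0],[-3.2,1.8,0],[-3.3,1.6,0]],"twist":[-3.9,-3.9,-3.9,-3.9,-3.9],"fingers":[100,100,100,100,100]}' 40
python3 -m creep '{"linear":[[-3.4,1.3,0],[-3.5,1.1,0],[-3.6,0.9,0],[-3.6,0.6,0],[-3.7,0.4,0]],"twist":[-3.9,-3.9,-3.9,-3.9,-3.9],"fingers":[100,100,100,100,100]}'
python3 plan.py .5036 -.0036 .12 152 10
```

```text
time: 1.22
position: [0.2763, 0.5008, 0.2139]
eef_rot: [3.141, -0.0, 1.624]
force: [0.6, 0.4, 0.7]
finger_gap: 0.0609
time: 1.63
position: [0.3519, 0.3331, 0.2141]
eef_rot: [3.141, -0.0, 1.964]
force: [1.6, 1.0, 0.9]
finger_gap: 0.0553
t 1.63 pos [0.3519 0.3331 0.2141] yaw 112.5 gap 0.0553 F [1.6 1.  0.9]
mm/row 38.11261853272931
linear [[-3.7, 0.1, 0.9], [-3.7, -0.1, 0.9], [-3.7, -0.4, 0.9], [-3.6, -0.6, 0.9], [-3.6, -0.9, 0.9]] twist [-3.9, -3.9, -3.9, -3.9, -3.9]
linear [[-3.5, -1.1, 0.9], [-3.4, -1.4, 0.9], [-3.3, -1.6, 0.9], [-3.2, -1.8, 0.9], [-3.1, -2.1, 0.9]] twist [-3.9, -3.9, -3.9, -3.9, -3.9]
```

Motion tracks the commands well.

```bash
python3 -m creep '{"linear":[[-3.7,0.1,0.9],[-3.7,-0.1,0.9],[-3.7,-0.4,0.9],[-3.6,-0.6,0.9],[-3.6,-0.9,0.9]],"twist":[-3.9,-3.9,-3.9,-3.9,-3.9],"fingers":[100,100,100,100,100]}'
python3 -m creep '{"linear":[[-3.5,-1.1,0.9],[-3.4,-1.4,0.9],[-3.3,-1.6,0.9],[-3.2,-1.8,0.9],[-3.1,-2.1,0.9]],"twist":[-3.9,-3.9,-3.9,-3.9,-3.9],"fingers":[100,100,100,100,100]}'
python3 plan.py .5036 -.0036 .024 152 5
```

```text
time: 2.05
position: [0.4279, 0.1645, 0.1689]
eef_rot: [3.141, 0.0, 2.305]
force: [0.8, 1.5, -0.7]
finger_gap: 0.0553
time: 2.47
position: [0.5023, -0.0044, 0.1237]
eef_rot: [3.141, 0.001, 2.645]
force: [0.9, 0.6, -0.7]
finger_gap: 0.0557
t 2.47 pos [ 0.5023 -0.0044  0.1237] yaw 151.5 gap 0.0557 F [ 0.9  0.6 -0.7]
mm/row 19.94769779206642
linear [[-0.0, 0.0, 2.0], [-0.0, 0.0, 2.0], [-0.0, 0.0, 2.0], [-0.0, 0.0, 2.0], [-0.0, 0.0, 2.0]] twist [-0.1, -0.1, -0.1, -0.1, -0.1]
```

```bash
python3 -m creep '{"linear":[[-0.1,0.1,2.4],[0,0,2.4],[0,0,2.0],[0,0,2.0],[0,0,1.2]],"twist":[-0.4,0,0,0,0],"fingers":[100,100,100,100,100]}'
python3 - <<'E'
from h import *
p,_=capture('scene');cv2.imwrite('pics/g1.png',cv2.resize(p[130:290,180:400,::-1],(770,560)))
E
```

```text
time: 2.88
position: [0.5024, -0.0022, 0.0222]
eef_rot: [-3.141, -0.001, 2.648]
force: [-0.2, 0.4, -0.7]
finger_gap: 0.0557
```

View pics/g1.png

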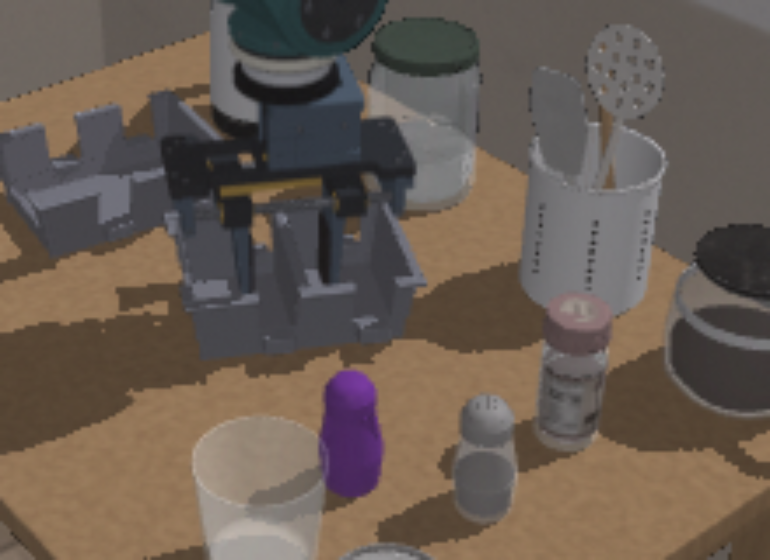

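The picture shows the fingers straddling the divider, with the pinch at about (280,250) in the crop. Closing now.

```bash
python3 -m creep '{"linear":[[0,0,0],[0,0,0],[0,0,0],[0,0,0],[0,0,0]],"twist":[0,0,0,0,0],"fingers":[255,255,255,255,255]}' 40
python3 -m creep '{"linear":[[0,0,0],[0,0,-0.5],[0,0,-1],[0,0,-1],[0,0,-1]],"twist":[0,0,0,0,0],"fingers":[255,255,255,255,255]}'
python3 plan.py .4786 .2122 .15 -8.7 25
```

```text
time: 3.35
position: [0.5037, -0.0021, 0.0248]
eef_rot: [3.141, 0.001, 2.648]
force: [0.2, -1.3, 1.1]
finger_gap: 0.025
time: 3.77
position: [0.5031, -0.0021, 0.0601]
eef_rot: [3.142, 0.0, 2.648]
force: [0.5, 0.7, -2.1]
finger_gap: 0.01
t 3.77 pos [ 0.5031 -0.0021  0.0601] yaw 151.7 gap 0.01 F [ 0.5  0.7 -2.1]
mm/row 9.34775631791557
linear [[0.5, 0.7, -0.4], [0.6, 0.6, -0.4], [0.6, 0.6, -0.4], [0.7, 0.5, -0.4], [0.8, 0.4, -0.4]] twist [6.4, 6.4, 6.4, 6.4, 6.4]
linear [[0.8, 0.3, -0.4], [0.8, 0.2, -0.4], [0.8, 0.2, -0.4], [0.9, 0.1, -0.4], [0.9, -0.0, -0.4]] twist [6.4, 6.4, 6.4, 6.4, 6.4]
linear [[0.9, -0.1, -0.4], [0.8, -0.2, -0.4], [0.8, -0.3, -0.4], [0.8, -0.4, -0.4], [0.7, -0.5, -0.4]] twist [6.4, 6.4, 6.4, 6.4, 6.4]
linear [[0.7, -0.6, -0.4], [0.6, -0.6, -0.4], [0.5, -0.7, -0.4], [0.4, -0.7, -0.4], [0.3, -0.8, -0.4]] twist [6.4, 6.4, 6.4, 6.4, 6.4]
linear [[0.3, -0.8, -0.4], [0.2, -0.8, -0.4], [0.1, -0.9, -0.4], [-0.0, -0.9, -0.4], [-0.1, -0.9, -0.4]] twist [6.4, 6.4, 6.4, 6.4, 6.4]
```

```bash
python3 -m creep '{"linear":[[0,0,-2],[0,0,-2],[0,0,-2],[0,0,-1.5],[0,0,-1]],"twist":[0,0,3,5,6],"fingers":[255,255,255,255,255]}'
python3 -m creep '{"linear":[[0,0,0],[0,0,0],[0,0,0],[0,0,0],[0,0,0]],"twist":[6.5,6.5,6.5,6.5,6.5],"fingers":[255,255,255,255,255]}'
python3 -m creep '{"linear":[[0,0,0],[0,0,0],[0,0,0],[0,0,0],[0,0,0]],"twist":[6.5,6.5,6.5,6.5,6.5],"fingers":[255,255,255,255,255]}'
python3 plan.py .4786 .2122 .15 -8.7 15
```

```text
time: 4.18
position: [0.5037, -0.0021, 0.1466]
eef_rot: [3.14, 0.002, 2.4]
force: [0.4, -1.1, -3.0]
finger_gap: 0.0097
time: 4.6
position: [0.503, -0.0021, 0.1449]
eef_rot: [3.141, 0.0, 1.831]
force: [-0.2, 0.9, -2.1]
finger_gap: 0.0097
time: 5.02
position: [0.503, -0.0021, 0.1449]
eef_rot: [3.141, -0.0, 1.264]
force: [-0.2, 0.7, -2.0]
finger_gap: 0.01
t 5.02 pos [ 0.503  -0.0021  0.1449] yaw 72.4 gap 0.01 F [-0.2  0.7 -2. ]
mm/row 14.383765946240699
linear [[1.3, -0.6, -0.0], [1.3, -0.7, -0.0], [1.2, -0.8, -0.0], [1.1, -0.9, -0.0], [1.0, -1.0, -0.0]] twist [5.4, 5.4, 5.4, 5.4, 5.4]
linear [[0.9, -1.1, -0.0], [0.8, -1.2, -0.0], [0.7, -1.3, -0.0], [0.6, -1.3, -0.0], [0.4, -1.4, -0.0]] twist [5.4, 5.4, 5.4, 5.4, 5.4]
linear [[0.3, -1.4, -0.0], [0.2, -1.4, -0.0], [0.0, -1.4, -0.0], [-0.1, -1.4, -0.0], [-0.2, -1.4, -0.0]] twist [5.4, 5.4, 5.4, 5.4, 5.4]
```

```bash
python3 -m creep '{"linear":[[1.3,-0.6,0],[1.3,-0.7,0],[1.2,-0.8,0],[1.1,-0.9,0],[1.0,-1.0,0]],"twist":[5.4,5.4,5.4,5.4,5.4],"fingers":[255,255,255,255,255]}'
python3 -m creep '{"linear":[[0.9,-1.1,0],[0.8,-1.2,0],[0.7,-1.3,0],[0.6,-1.3,0],[0.4,-1.4,0]],"twist":[5.4,5.4,5.4,5.4,5.4],"fingers":[255,255,255,255,255]}'
python3 -m creep '{"linear":[[0.3,-1.4,0],[0.2,-1.4,0],[0,-1.4,0],[-0.1,-1.4,0],[-0.2,-1.4,0]],"twist":[5.4,5.4,5.4,5.4,5.4],"fingers":[255,255,255,255,255]}'
python3 -m creep '{"linear":[[0,0,0]],"twist":[0],"fingers":[255]}'
python3 - <<'E'
from fit import *
o=get_obs();print(o['position'],np.degrees(o['eef_rot']))
Pt,ct,pt,_=cloud('top');Ps,cs,ps,_=cloud('scene')
np.savez('c1.npz',Pt=Pt,Ps=Ps)
cv2.imwrite('pics/p1.png',np.hstack([cv2.resize(pt[150:250,140:270,::-1],(400,308)),cv2.resize(ps[110:240,140:310,::-1],(400,306))[:306]]) if 0 else cv2.resize(ps[90:240,140:340,::-1],(800,600)))
for n,P in(('t',Pt),('s',Ps),('both',np.vstack([Pt,Ps]))):
    zz=P[(np.hypot(P[:,0]-.479,P[:,1]-.212)<.11)]
    print(n,np.histogram(zz[:,2],np.arange(0,.3,.01))[0])
E
```

```text
time: 5.43
position: [0.4952, 0.07, 0.1449]
eef_rot: [3.141, -0.001, 0.793]
force: [0.5, -0.1, -4.0]
finger_gap: 0.0097
time: 5.85
position: [0.4871, 0.1418, 0.145]
eef_rot: [3.142, -0.001, 0.322]
force: [0.3, 0.3, -2.4]
finger_gap: 0.0098
time: 6.27
position: [0.4791, 0.212, 0.1449]
eef_rot: [-3.141, -0.001, -0.149]
force: [0.5, 0.9, -2.3]
finger_gap: 0.0097
time: 6.35
position: [0.4793, 0.2129, 0.145]
eef_rot: [-3.141, -0.001, -0.148]
force: [-0.4, -0.6, -2.0]
finger_gap: 0.01
[0.47929241 0.21292032 0.14498598] [-1.79955602e+02 -4.78414883e-02 -8.49883551e+00]
t [269  26  56   2   3  38  50   0   0   0   0  98  40  61   9  10  17 127
   1   0   0   0   2   6   3   4 109   4   0]
s [686 352 333 243 218 250  73   0   0   0   0 285 264 334 208 249 224 364
  51  59  45  35  89 233 188 200 486 118 102]
both [955 378 389 245 221 288 123   0   0   0   0 383 304 395 217 259 241 491
  52  59  45  35  91 239 191 204 595 122 102]
```

View pics/p1.png

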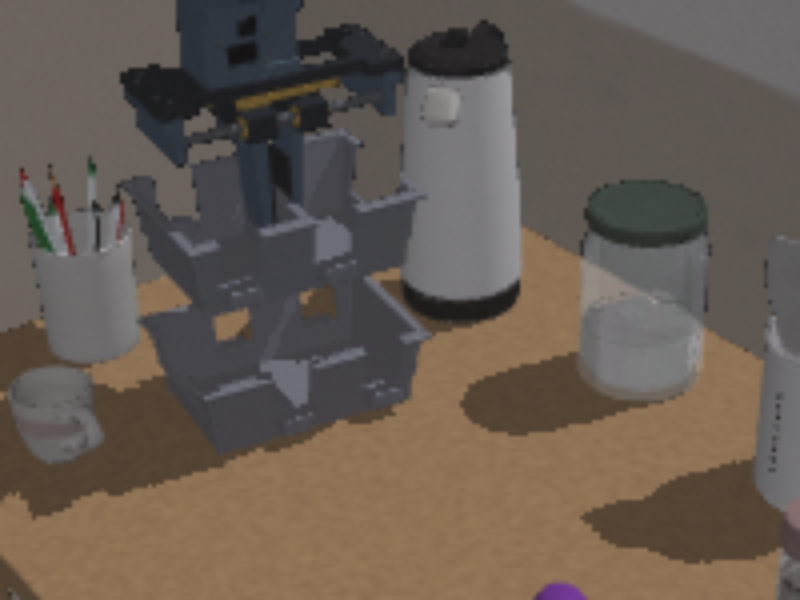

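The divided tote hovers level above the plain one, its scooped end away from the robot, at about (270,240) in the crop. I'll fit both poses again before lowering.

```bash
python3 - <<'E'
from fit import *
import fit as F
z=np.load('c1.npz');z0=np.load('c0.npz')
for n in('Pt','Ps'):
    P=z[n]
    zz=P[(np.hypot(P[:,0]-.479,P[:,1]-.212)<.11)&(P[:,2]>.165)&(P[:,2]<.195)]
    print(n,'rim z',np.median(zz[:,2]), np.percentile(zz[:,2],[10,90]))
    m=np.median(zz[:,2])
    print(' upper',fit(P,(.479,.212),True,(m-.006,m+.005)))
    print(' lower before',fit(z0[n],(.479,.212),False))
    print(' lower now',fit(P,(.479,.212),False))
E
```

```text
Pt rim z 0.17373680766029742 [0.17030683 0.17746263]
 upper (array([0.4775, 0.2135, 3.0007]), np.float64(171.93), np.float64(-105.0), np.float64(-42.0), 130)
 lower before (array([ 0.4788,  0.2134, -0.1593]), np.float64(-9.13), np.float64(-275.0), np.float64(-5.0), 360)
 lower now (array([ 0.479 ,  0.2134, -0.16  ]), np.float64(-9.17), np.float64(-89.0), np.float64(1.0), 84)
Ps rim z 0.17331054001487717 [0.16749801 0.1845486 ]
 upper (array([0.4786, 0.2091, 2.9978]), np.float64(171.76), np.float64(-244.0), np.float64(-6.0), 408)
 lower before (array([ 0.479 ,  0.2095, -0.1625]), np.float64(-9.31), np.float64(-236.0), np.float64(-2.0), 343)
 lower now (array([ 0.4787,  0.2109, -0.1378]), np.float64(-7.9), np.float64(-192.0), np.float64(2.0), 263)
```

```bash
python3 -m creep '{"linear":[[0.1,0,1],[0,0,1.2],[0,0,1.2],[0,0,1.2],[0,0,0.7]],"twist":[0.6,0,0,0,0],"fingers":[255,255,255,255,255]}'
python3 -m creep '{"linear":[[0,0,0.2],[0,0,0.1],[0,0,0.1],[0,0,0.1],[0,0,0.1]],"twist":[0,0,0,0,0],"fingers":[255,255,255,255,255]}'
python3 - <<'E'
from fit import *
Pt,ct,pt,_=cloud('top');Ps,cs,ps,_=cloud('scene')
cv2.imwrite('pics/p2.png',cv2.resize(ps[90:240,140:340,::-1],(800,600)))
for n,P in(('t',Pt),('s',Ps)):
    zz=P[(np.hypot(P[:,0]-.479,P[:,1]-.212)<.11)&(P[:,2]>.105)&(P[:,2]<.125)];m=np.median(zz[:,2]);print(m)
    print(fit(P,(.479,.212),True,(m-.006,m+.006)))
E
```

```text
time: 6.87
position: [0.4794, 0.2105, 0.0886]
eef_rot: [3.14, 0.002, -0.155]
force: [-0.7, 0.1, -2.8]
finger_gap: 0.0101
time: 7.28
position: [0.4807, 0.2113, 0.0853]
eef_rot: [-3.141, -0.001, -0.155]
force: [0.0, -0.2, -1.9]
finger_gap: 0.01
0.11413031542298967
(array([0.4792, 0.2119, 2.9896]), np.float64(171.29), np.float64(-99.0), np.float64(-39.0), 126)
0.11339305127112322
(array([0.4797, 0.2088, 2.9768]), np.float64(170.56), np.float64(-239.0), np.float64(3.0), 391)
```

View pics/p2.png

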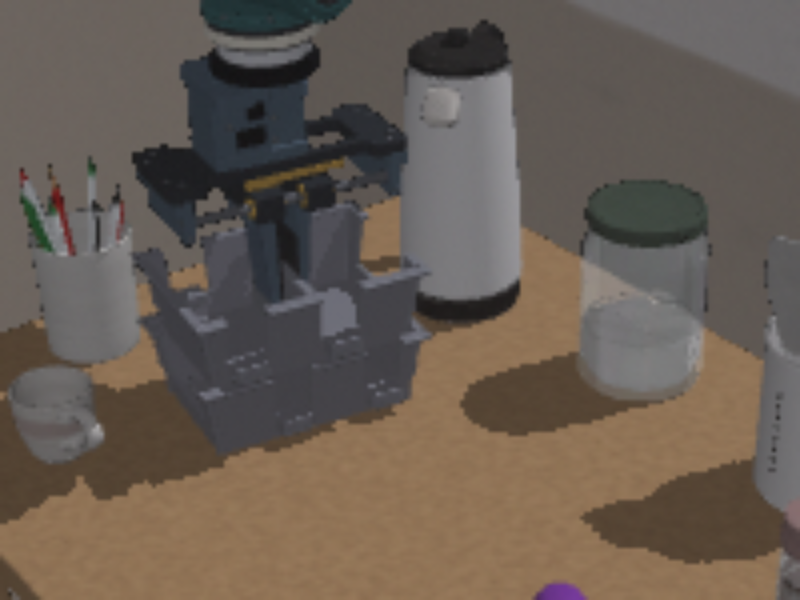

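The tote is inside the rim, 1–2 mm above its seat, with feet visible at (245,360) and (330,330) over the flange. I'll creep down until the force changes.

```bash
python3 -m creep '{"linear":[[0,0,0.1],[0,0,0.1],[0,0,0]],"twist":[0,0,0],"fingers":[255,255,255]}'
python3 -m creep '{"linear":[[0,0,0.1],[0,0,0]],"twist":[0,0],"fingers":[255,255]}'
```

```text
time: 7.63
position: [0.4805, 0.2112, 0.083]
eef_rot: [-3.141, -0.0, -0.155]
force: [-0.0, 1.4, -1.2]
finger_gap: 0.0099
time: 7.8
position: [0.4806, 0.2113, 0.0828]
eef_rot: [3.142, 0.0, -0.155]
force: [-5.8, -2.3, 15.1]
finger_gap: 0.0096
```

```bash
python3 -m creep '{"linear":[[0,0,-0.1],[0,0,0],[0,0,0],[0,0,0],[0,0,0]],"twist":[0,0,0,0,0],"fingers":[255,110,110,110,110]}'
python3 -m creep '{"linear":[[0,0,0],[0,0,-1],[0,0,-2],[0,0,-3],[0,0,-3]],"twist":[0,0,0,0,0],"fingers":[110,110,110,110,110]}'
python3 plan.py .465 -.254 .16 -98.7 16
```

```text
time: 8.22
position: [0.4804, 0.2112, 0.0829]
eef_rot: [-3.142, -0.0, -0.155]
force: [0.0, 0.1, 0.4]
finger_gap: 0.0337
time: 8.63
position: [0.4798, 0.2109, 0.1742]
eef_rot: [3.141, 0.001, -0.155]
force: [0.6, 0.3, 0.3]
finger_gap: 0.0517
t 8.63 pos [0.4798 0.2109 0.1742] yaw -8.9 gap 0.0517 F [0.6 0.3 0.3]
mm/row 29.08669435804768
linear [[0.4, 2.9, 0.1], [0.6, 2.8, 0.1], [0.9, 2.8, 0.1], [1.2, 2.7, 0.1], [1.4, 2.5, 0.1]] twist [5.6, 5.6, 5.6, 5.6, 5.6]
linear [[1.7, 2.4, 0.1], [1.9, 2.2, 0.1], [2.1, 2.0, 0.1], [2.3, 1.8, 0.1], [2.5, 1.6, 0.1]] twist [5.6, 5.6, 5.6, 5.6, 5.6]
linear [[2.6, 1.3, 0.1], [2.7, 1.1, 0.1], [2.8, 0.8, 0.1], [2.9, 0.5, 0.1], [2.9, 0.2, 0.1]] twist [5.6, 5.6, 5.6, 5.6, 5.6]
linear [[2.9, -0.1, 0.1]] twist [5.6]
```

```bash
python3 -m creep '{"linear":[[0.4,2.9,0],[0.6,2.8,0],[0.9,2.8,0],[1.2,2.7,0],[1.4,2.5,0]],"twist":[5.6,5.6,5.6,5.6,5.6],"fingers":[40,40,40,40,40]}'
python3 -m creep '{"linear":[[1.7,2.4,0],[1.9,2.2,0],[2.1,2.0,0],[2.3,1.8,0],[2.5,1.6,0]],"twist":[5.6,5.6,5.6,5.6,5.6],"fingers":[40,40,40,40,40]}'
python3 - <<'E'
from fit import *
Pt,ct,pt,_=cloud('top');Ps,cs,ps,_=cloud('scene')
np.savez('c2.npz',Pt=Pt,Ps=Ps)
cv2.imwrite('pics/p3.png',cv2.resize(ps[110:290,140:380,::-1],(800,600)))
for n,P in(('t',Pt),('s',Ps)):
    zz=P[(np.hypot(P[:,0]-.479,P[:,1]-.212)<.11)&(P[:,2]>.10)&(P[:,2]<.125)];m=np.median(zz[:,2]);print(m,np.percentile(zz[:,2],[10,90]))
    print(fit(P,(.479,.212),True,(m-.006,m+.006)))
    # shaker/jar circle fits
    from scipy.optimize import least_squares
    for nm,c,zr,r in(('jar',(.563,-.237),(.02,.104),.0225),('shaker',(.465,-.254),(.01,.07),.022)):
        Q=P[(np.hypot(P[:,0]-c[0],P[:,1]-c[1])<.035)&(P[:,2]>zr[0])&(P[:,2]<zr[1])]
        s=least_squares(lambda v:np.hypot(Q[:,0]-v[0],Q[:,1]-v[1])-r,c,loss='soft_l1',f_scale=.002)
        print(nm,len(Q),s.x.round(4),np.median(abs(s.fun)).round(4))
E
python3 plan.py .465 -.254 .16 -98.7 6
```

```text
time: 9.05
position: [0.4755, 0.0645, 0.1738]
eef_rot: [-3.141, -0.001, -0.648]
force: [1.0, -0.2, -0.0]
finger_gap: 0.0767
time: 9.47
position: [0.4711, -0.082, 0.1738]
eef_rot: [-3.141, -0.0, -1.137]
force: [0.5, 0.2, -0.7]
finger_gap: 0.0767
0.11159892571830834 [0.10680913 0.11543557]
(array([0.4791, 0.2112, 2.9886]), np.float64(171.23), np.float64(-424.0), np.float64(-91.0), 507)
jar 111 [ 0.564  -0.2361] 0.0007
shaker 53 [ 0.4667 -0.2561] 0.0013
0.11052269093037548 [0.10222502 0.11294823]
(array([0.4793, 0.2077, 2.9962]), np.float64(171.67), np.float64(-326.5), np.float64(-87.5), 430)
jar 552 [ 0.5656 -0.2369] 0.0008
shaker 368 [ 0.4699 -0.2517] 0.0014
t 9.57 pos [ 0.4714 -0.0835  0.1738] yaw -65.3 gap 0.0769 F [-0.   1.   0.3]
mm/row 28.53574184618246
linear [[2.5, 1.3, 0.2], [2.6, 1.0, 0.2], [2.7, 0.8, 0.2], [2.8, 0.5, 0.2], [2.8, 0.2, 0.2]] twist [5.6, 5.6, 5.6, 5.6, 5.6]
linear [[2.8, -0.0, 0.2]] twist [5.6]
```

View pics/p3.png

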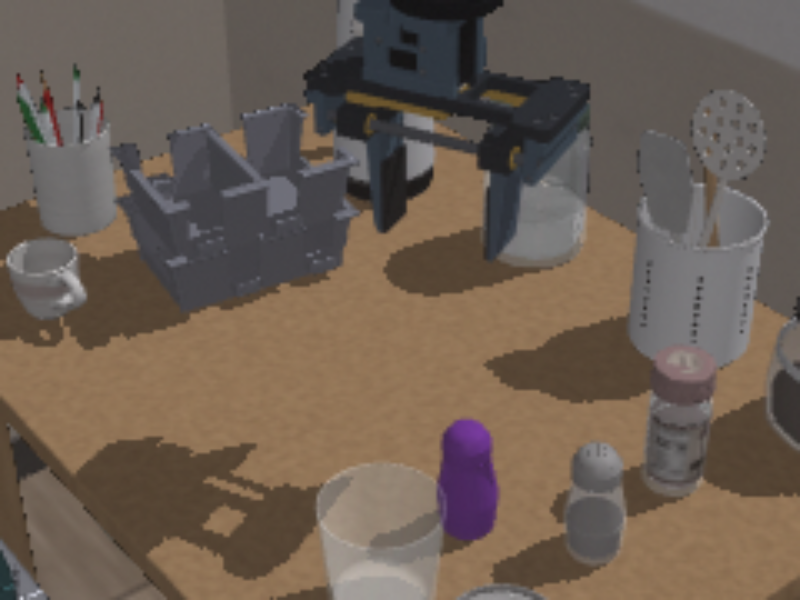

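The tote is stacked: rim at 0.111 m against 0.112 expected, yaw 171.4°, centre about (.479,.210). Next is the shaker, at about (.467,−.254). The look-alike is clear of the fingers.

```bash
python3 -m creep '{"linear":[[2.5,1.3,0.2],[2.6,1.0,0.2],[2.7,0.8,0.2],[2.8,0.5,0.2],[2.8,0.2,0.2]],"twist":[5.6,5.6,5.6,5.6,5.4],"fingers":[0,0,0,0,0]}'
python3 plan.py .467 -.254 .12 -98.7 4
```

```text
time: 9.98
position: [0.4666, -0.2221, 0.1635]
eef_rot: [-3.141, -0.0, -1.621]
force: [1.1, 0.5, 0.5]
finger_gap: 0.0914
t 9.98 pos [ 0.4666 -0.2221  0.1635] yaw -92.9 gap 0.0914 F [1.1 0.5 0.5]
mm/row 13.47869038014779
linear [[0.8, -0.1, 1.1], [0.8, -0.1, 1.1], [0.8, -0.1, 1.1], [0.8, -0.1, 1.1]] twist [1.5, 1.5, 1.5, 1.5]
```

```bash
python3 -m creep '{"linear":[[1.1,-0.1,0.5],[1.1,-0.1,1],[1,-0.1,1],[0,0,1],[0,0,0.8]],"twist":[1.5,1.5,1.5,1.3,0],"fingers":[0,0,0,0,0]}'
python3 plan.py .467 -.254 .036 -98.7 5
```

```text
time: 10.4
position: [0.4669, -0.2526, 0.1184]
eef_rot: [3.14, 0.001, -1.719]
force: [0.5, 0.4, 0.4]
finger_gap: 0.091
t 10.4 pos [ 0.4669 -0.2526  0.1184] yaw -98.5 gap 0.091 F [0.5 0.4 0.4]
mm/row 16.474015031045266
linear [[0.0, -0.0, 1.6], [0.0, -0.0, 1.6], [0.0, -0.0, 1.6], [0.0, -0.0, 1.6], [0.0, -0.0, 1.6]] twist [0.0, 0.0, 0.0, 0.0, 0.0]
```

```bash
python3 -m creep '{"linear":[[0.1,0,1.8],[0,0,1.8],[0,0,1.8],[0,0,1.6],[0,0,1.2]],"twist":[0,0,0,0,0],"fingers":[0,0,0,0,0]}'
python3 -m creep '{"linear":[[0,0,0],[0,0,0],[0,0,0],[0,0,0],[0,0,0]],"twist":[0,0,0,0,0],"fingers":[130,130,130,130,130]}' 15
python3 -m creep '{"linear":[[0,0,0],[0,0,0],[0,0,0]],"twist":[0,0,0],"fingers":[255,255,255]}' 15
python3 - <<'E'
from h import *
_,_,p,_=cloud('scene');cv2.imwrite('pics/s1.png',cv2.resize(p[150:300,240:440,::-1],(800,600)))
E
```

```text
time: 10.82
position: [0.4665, -0.2528, 0.036]
eef_rot: [3.14, 0.001, -1.717]
force: [0.6, 0.5, 0.6]
finger_gap: 0.0911
time: 11.23
position: [0.4677, -0.2546, 0.0388]
eef_rot: [-3.14, -0.001, -1.718]
force: [-0.3, 0.0, 0.9]
finger_gap: 0.0608
time: 11.48
position: [0.4673, -0.2544, 0.0382]
eef_rot: [-3.141, -0.0, -1.719]
force: [-0.7, 1.9, 2.2]
finger_gap: 0.0407
```

View pics/s1.png

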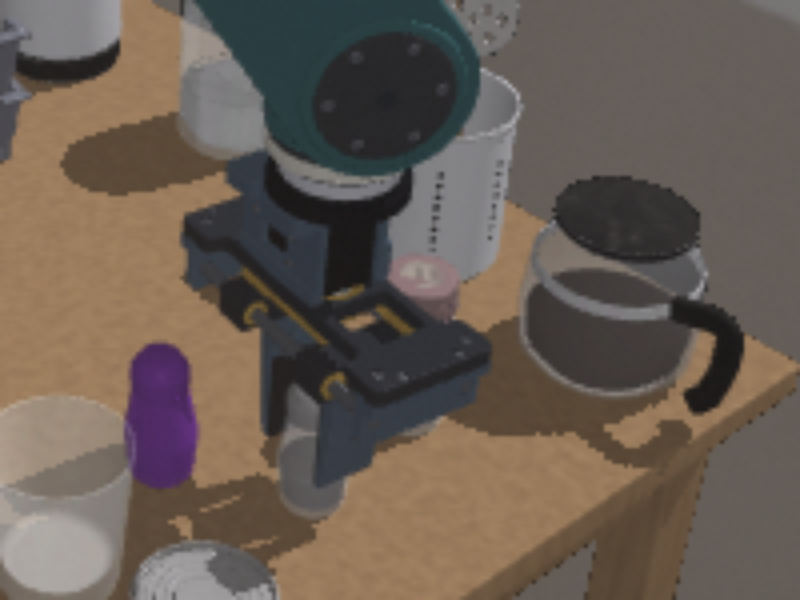

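The shaker is between the pads, upright at (315,440) in the crop. I'll let the grip settle, lift and check.

```bash
python3 -m creep '{"linear":[[0,0,0],[0,0,0],[0,0,-0.3],[0,0,-0.6],[0,0,-1]],"twist":[0,0,0,0,0],"fingers":[255,255,255,255,255]}' 25
python3 -m creep '{"linear":[[0,0,-2],[0,0,-3],[0,0,-3],[0,0,-3],[0,0,-2]],"twist":[0,0,0,0,0],"fingers":[255,255,255,255,255]}'
python3 - <<'E'
from h import *
_,_,p,_=cloud('scene');cv2.imwrite('pics/s2.png',cv2.resize(p[100:250,240:440,::-1],(800,600)))
E
python3 plan.py .4405 .216 .19 -98.7 15
```

```text
time: 11.95
position: [0.4666, -0.254, 0.0569]
eef_rot: [3.14, 0.001, -1.719]
force: [0.5, -0.8, -1.4]
finger_gap: 0.0384
time: 12.37
position: [0.4678, -0.2547, 0.1907]
eef_rot: [-3.139, -0.001, -1.718]
force: [0.2, -1.1, -0.6]
finger_gap: 0.0387
t 12.42 pos [ 0.4692 -0.2555  0.1935] yaw -98.5 gap 0.0386 F [ 4.2 -2.9  2.8]
mm/row 31.493176984608567
linear [[-3.1, 0.7, 0.0], [-3.1, 0.7, 0.0], [-3.1, 0.7, 0.0], [-3.1, 0.7, 0.0], [-3.1, 0.7, 0.0]] twist [0.0, 0.0, 0.0, 0.0, 0.0]
linear [[-3.1, 0.7, 0.0], [-3.1, 0.7, 0.0], [-3.1, 0.7, 0.0], [-3.1, 0.7, 0.0], [-3.1, 0.7, 0.0]] twist [0.0, 0.0, 0.0, 0.0, 0.0]
linear [[-3.1, 0.7, 0.0], [-3.1, 0.7, 0.0], [-3.1, 0.7, 0.0], [-3.1, 0.7, 0.0], [-3.1, 0.7, 0.0]] twist [0.0, 0.0, 0.0, 0.0, 0.0]
```

View pics/s2.png

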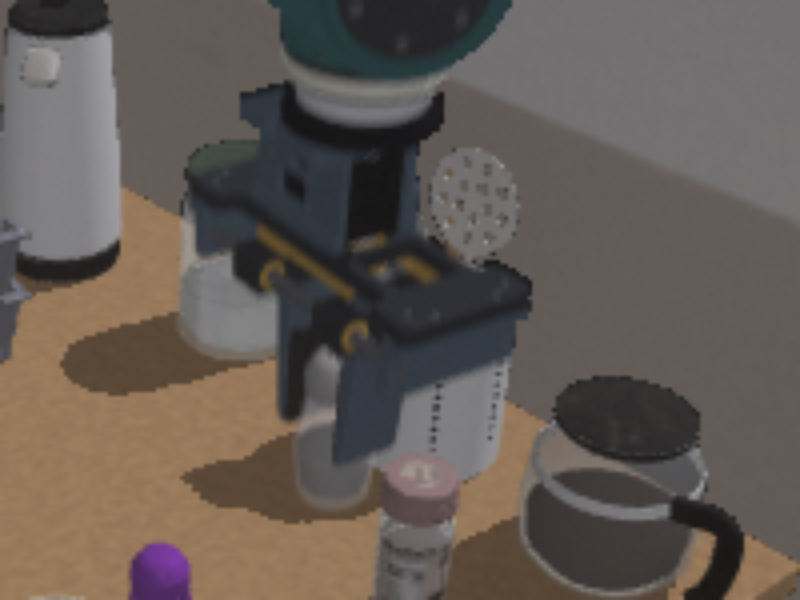

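The shaker hangs upright in the grip, base at about (330,495). Carrying it to the near (back) bay.

```bash
python3 -m creep '{"linear":[[-1,0.2,0],[-2,0.5,0],[-3,0.7,0],[-3.1,0.7,0],[-3.1,0.7,0]],"twist":[0,0,0,0,0],"fingers":[255,255,255,255,255]}'
python3 -m creep '{"linear":[[-3.1,0.7,0],[-3.1,0.7,0],[-3.1,0.7,0],[-3.1,0.7,0],[-3.1,0.7,0]],"twist":[0,0,0,0,0],"fingers":[255,255,255,255,255]}'
python3 -m creep '{"linear":[[-3.1,0.7,0],[-3.1,0.7,0],[-3.1,0.7,0],[-3.1,0.7,0],[-3.1,0.7,0]],"twist":[0,0,0,0,0],"fingers":[255,255,255,255,255]}'
python3 plan.py .4405 .216 .19 -98.7 3
```

```text
time: 12.83
position: [0.4561, -0.1277, 0.1861]
eef_rot: [3.14, 0.0, -1.719]
force: [0.6, 0.0, -1.9]
finger_gap: 0.0387
time: 13.25
position: [0.4441, 0.0307, 0.1862]
eef_rot: [3.14, -0.0, -1.719]
force: [0.8, -0.2, -0.7]
finger_gap: 0.0388
time: 13.67
position: [0.4322, 0.189, 0.1862]
eef_rot: [3.14, -0.001, -1.718]
force: [1.4, -0.5, -1.8]
finger_gap: 0.0387
t 13.67 pos [0.4322 0.189  0.1862] yaw -98.5 gap 0.0387 F [ 1.4 -0.5 -1.8]
mm/row 9.497960032932543
linear [[-0.9, -0.1, -0.1], [-0.9, -0.1, -0.1], [-0.9, -0.1, -0.1]] twist [0.1, 0.1, 0.1]
```

```bash
python3 -m creep '{"linear":[[-1.2,-0.1,0],[-0.9,-0.1,0],[-0.6,-0.1,0],[0,0,0]],"twist":[0,0,0,0],"fingers":[255,255,255,255]}'
python3 - <<'E'
from h import *
o=get_obs();print(o['position'])
Ps,cs,p,d=cloud('scene');cv2.imwrite('pics/s3.png',cv2.resize(p[60:210,130:330,::-1],(800,600)))
Pt,_,p,d=cloud('top')
np.savez('c3.npz',Pt=Pt,Ps=Ps)
E
```

```text
time: 14.0
position: [0.4409, 0.2138, 0.1866]
eef_rot: [3.141, -0.0, -1.718]
force: [1.1, 0.6, -1.0]
finger_gap: 0.0385
[0.44087341 0.21383635 0.18664253]
```

View pics/s3.png

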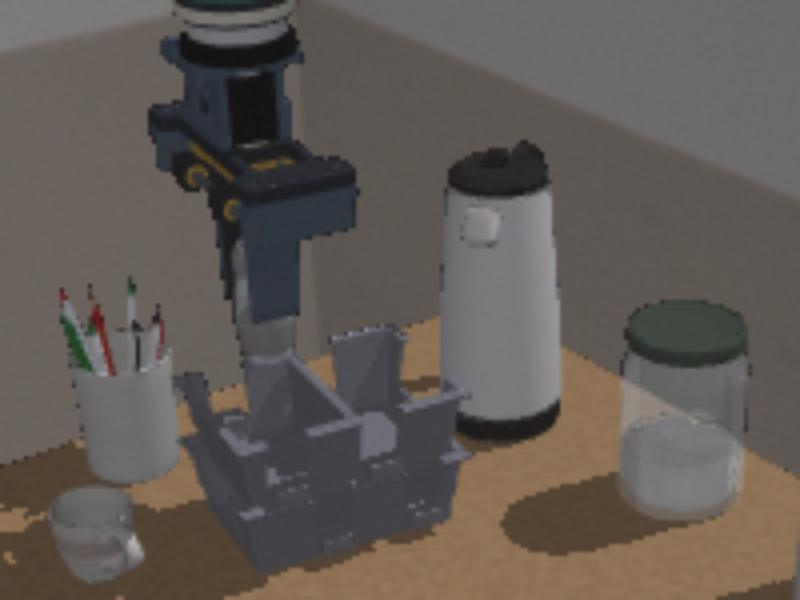

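```bash
python3 - <<'E'
from h import *
c=camera_params('scene')
K=np.array([[c['fx'],0,c['cx']],[0,c['fy'],c['cy']],[0,0,1]])
for z in(.06,.13,.15,.24):
    q=cv2.projectPoints(np.array([[.441,.214,z]]),np.array(c['rvec']),np.array(c['tvec']),K,None)[0].ravel();print(z,(q-[130,60])*4)
P=np.load('c3.npz')['Ps'];m=(np.hypot(P[:,0]-.441,P[:,1]-.214)<.04)&(P[:,2]>.115)&(P[:,2]<.175)
Q=P[m]
for a in np.arange(.115,.17,.01):
    q=Q[(Q[:,2]>a)&(Q[:,2]<a+.01)];
    if len(q):print(a.round(3),len(q),q[:,:2].mean(0).round(3),q[:,:2].min(0).round(3),q[:,:2].max(0).round(3))
E
```

```text
0.06 [274.78003302 459.88290931]
0.13 [267.00335321 374.79695706]
0.15 [264.69527603 349.54389921]
0.24 [253.7967588  230.30140251]
0.145 24 [0.434 0.201] [0.423 0.194] [0.454 0.218]
0.155 41 [0.434 0.201] [0.421 0.191] [0.457 0.219]
0.165 48 [0.434 0.199] [0.42 0.19] [0.455 0.214]
```

```bash
python3 -m creep '{"linear":[[-0.2,0,1],[0,0,1.8],[0,0,1.8],[0,0,1.8],[0,0,1.2]],"twist":[0,0,0,0,0],"fingers":[255,255,255,255,255]}'
python3 -m creep '{"linear":[[0,0,0.5],[0,0,0.3],[0,0,0.2],[0,0,0.1],[0,0,0.1]],"twist":[0,0,0,0,0],"fingers":[255,255,255,255,255]}'
python3 -m creep '{"linear":[[0,0,0.1],[0,0,0.1],[0,0,0]],"twist":[0,0,0],"fingers":[255,255,255]}'
```

```text
time: 14.52
position: [0.4403, 0.2146, 0.1088]
eef_rot: [3.14, -0.001, -1.72]
force: [0.3, -0.7, -0.7]
finger_gap: 0.0386
time: 14.93
position: [0.4415, 0.2157, 0.0994]
eef_rot: [-3.141, 0.001, -1.719]
force: [-0.9, -0.2, -0.6]
finger_gap: 0.0386
time: 15.18
position: [0.4411, 0.2157, 0.097]
eef_rot: [-3.141, 0.0, -1.718]
force: [0.1, -0.2, -2.5]
finger_gap: 0.0387
```

```bash
python3 -m creep '{"linear":[[0,0,0.1],[0,0,0.1],[0,0,0]],"twist":[0,0,0],"fingers":[255,255,255]}'
python3 -m creep '{"linear":[[0,0,0.1],[0,0,0]],"twist":[0,0],"fingers":[255,255]}'
```

```text
time: 15.43
position: [0.441, 0.2156, 0.0948]
eef_rot: [3.141, -0.0, -1.719]
force: [-0.0, 0.3, -1.0]
finger_gap: 0.0387
time: 15.6
position: [0.4415, 0.2158, 0.0943]
eef_rot: [-3.141, 0.0, -1.718]
force: [-1.8, -1.0, 7.8]
finger_gap: 0.0381
```

Contact came at z=.0943, as predicted (.0942). Releasing.

```bash
python3 -m creep '{"linear":[[0,0,0],[0,0,0],[0,0,0],[0,0,0],[0,0,0]],"twist":[0,0,0,0,0],"fingers":[140,120,100,100,100]}' 
python3 -m creep '{"linear":[[0,0,-1],[0,0,-2],[0,0,-3],[0,0,-3],[0,0,-2]],"twist":[0,0,0,0,0],"fingers":[100,100,100,100,100]}'
python3 - <<'E'
from h import *
o=get_obs();print(o['position'])
Ps,cs,p,d=cloud('scene');cv2.imwrite('pics/s4.png',cv2.resize(p[60:210,130:330,::-1],(800,600)))
E
python3 plan.py .5645 -.237 .20 -98.7 15
```

```text
time: 16.02
position: [0.441, 0.2156, 0.0938]
eef_rot: [3.141, -0.0, -1.718]
force: [0.4, 0.9, -0.2]
finger_gap: 0.0552
time: 16.43
position: [0.4416, 0.2159, 0.2072]
eef_rot: [-3.14, 0.001, -1.718]
force: [0.5, 0.4, 0.8]
finger_gap: 0.0553
[0.44158323 0.21587513 0.20717204]
t 16.48 pos [0.4431 0.2166 0.2102] yaw -98.5 gap 0.0553 F [4.1 2.3 4.7]
mm/row 31.31021485148191
linear [[2.9, -1.2, 0.1], [2.9, -1.2, 0.1], [2.9, -1.2, 0.1], [2.9, -1.2, 0.1], [2.9, -1.2, 0.1]] twist [0.0, 0.0, 0.0, 0.0, 0.0]
linear [[2.9, -1.2, 0.1], [2.9, -1.2, 0.1], [2.9, -1.3, 0.1], [2.9, -1.3, 0.1], [2.9, -1.3, 0.1]] twist [0.0, 0.0, 0.0, 0.0, 0.0]
linear [[2.9, -1.3, 0.1], [2.9, -1.3, 0.1], [2.9, -1.3, 0.1], [2.9, -1.3, 0.1], [2.9, -1.3, 0.1]] twist [0.0, 0.0, 0.0, 0.0, 0.0]
```

View pics/s4.png

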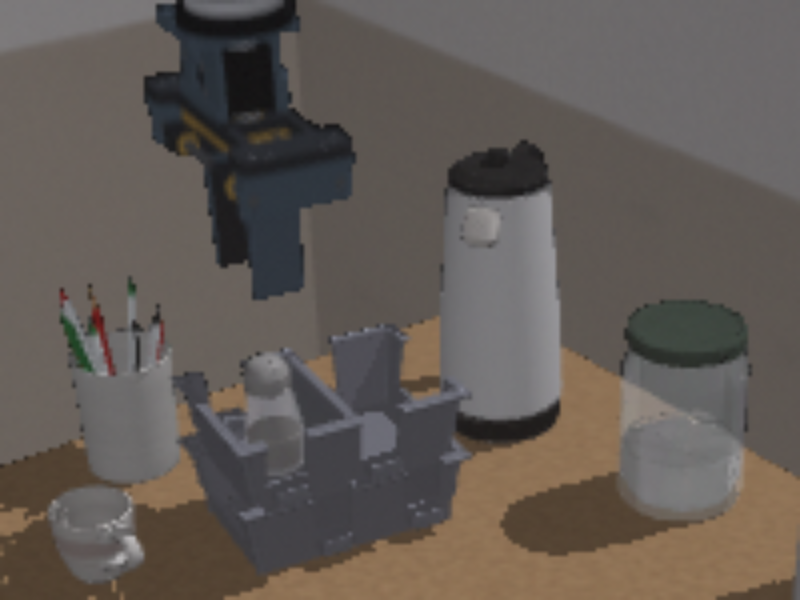

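The shaker stands upright in its bay at (272,410). Now the spice jar.

```bash
python3 -m creep '{"linear":[[1.5,-0.6,0],[2.9,-1.2,0],[2.9,-1.2,0],[2.9,-1.2,0],[2.9,-1.2,0]],"twist":[0,0,0,0,0],"fingers":[0,0,0,0,0]}'
python3 -m creep '{"linear":[[2.9,-1.3,0],[2.9,-1.3,0],[2.9,-1.3,0],[2.9,-1.3,0],[2.9,-1.3,0]],"twist":[0,0,0,0,0],"fingers":[0,0,0,0,0]}'
python3 -m creep '{"linear":[[2.9,-1.3,0],[2.9,-1.3,0],[2.9,-1.3,0],[2.9,-1.3,0],[2,-0.8,0]],"twist":[0,0,0,0,0],"fingers":[0,0,0,0,0]}'
python3 plan.py .5645 -.237 .14 -98.7 5
```

```text
time: 16.9
position: [0.4752, 0.0768, 0.2045]
eef_rot: [-3.141, 0.0, -1.718]
force: [0.7, -0.1, -0.6]
finger_gap: 0.0861
time: 17.32
position: [0.5183, -0.0765, 0.2045]
eef_rot: [-3.141, -0.0, -1.719]
force: [0.4, 1.1, 0.5]
finger_gap: 0.0912
time: 17.73
position: [0.558, -0.2207, 0.2045]
eef_rot: [-3.141, -0.0, -1.719]
force: [-0.5, 0.5, 0.5]
finger_gap: 0.0912
t 17.73 pos [ 0.558  -0.2207  0.2045] yaw -98.5 gap 0.0912 F [-0.5  0.5  0.5]
mm/row 13.371883314257902
linear [[0.3, -0.2, 1.3], [0.3, -0.2, 1.3], [0.3, -0.2, 1.3], [0.3, -0.2, 1.3], [0.3, -0.2, 1.3]] twist [0.0, 0.0, 0.0, 0.0, 0.0]
```

```bash
python3 -m creep '{"linear":[[0.8,-0.4,0.5],[0.6,-0.4,1],[0.1,0,1.2],[0,0,1.2],[0,0,1.2]],"twist":[0,0,0,0,0],"fingers":[0,0,0,0,0]}'
python3 - <<'E'
from h import *
Ps,cs,p,d=cloud('scene');cv2.imwrite('pics/j1.png',cv2.resize(p[120:270,250:450,::-1],(800,600)))
E
python3 plan.py .5645 -.237 .071 -98.7 5
```

```text
time: 18.15
position: [0.5625, -0.233, 0.1511]
eef_rot: [3.14, 0.0, -1.718]
force: [-0.0, 0.6, -0.8]
finger_gap: 0.0908
t 18.2 pos [ 0.5614 -0.2325  0.1489] yaw -98.4 gap 0.0908 F [-2.1  1.5 -3.1]
mm/row 15.622711603322179
linear [[0.1, -0.1, 1.6], [0.1, -0.1, 1.6], [0.1, -0.1, 1.6], [0.1, -0.1, 1.6], [0.1, -0.1, 1.6]] twist [0.1, 0.1, 0.1, 0.1, 0.1]
```

View pics/j1.png

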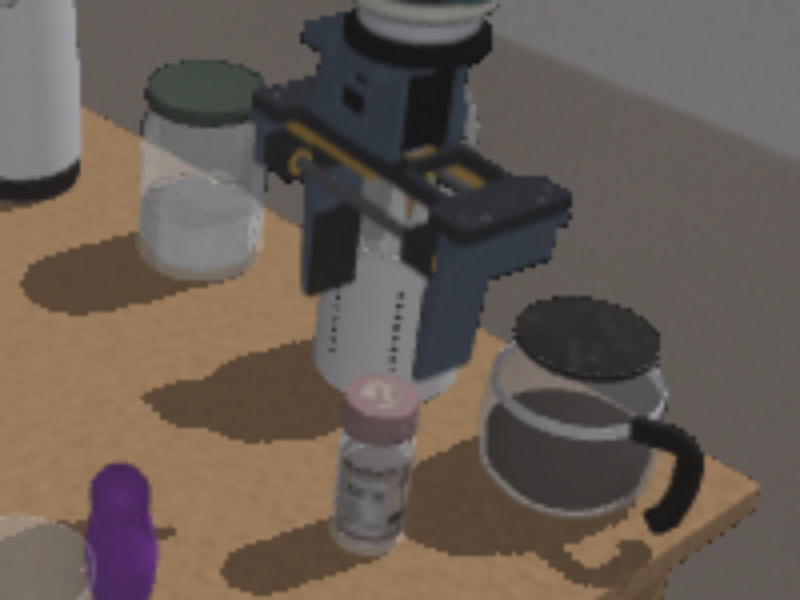

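The lid at (382,400) lies between the open fingers. Descending.

```bash
python3 -m creep '{"linear":[[0.4,-0.2,1],[0,0,1.8],[0,0,1.8],[0,0,1.8],[0,0,1.2]],"twist":[0,0,0,0,0],"fingers":[0,0,0,0,0]}'
python3 -m creep '{"linear":[[0,0,0.2],[0,0,0],[0,0,0],[0,0,0],[0,0,0]],"twist":[0,0,0,0,0],"fingers":[130,130,130,130,130]}' 15
python3 -m creep '{"linear":[[0,0,0],[0,0,0],[0,0,0],[0,0,0],[0,0,0]],"twist":[0,0,0,0,0],"fingers":[255,255,255,255,255]}' 25
```

```text
time: 18.62
position: [0.5641, -0.238, 0.0751]
eef_rot: [3.14, 0.0, -1.718]
force: [0.5, 0.9, 0.4]
finger_gap: 0.0914
time: 19.03
position: [0.5651, -0.2387, 0.0759]
eef_rot: [-3.14, -0.0, -1.718]
force: [-1.0, 0.1, 0.2]
finger_gap: 0.0611
time: 19.45
position: [0.5648, -0.2386, 0.0753]
eef_rot: [-3.141, -0.0, -1.719]
force: [0.0, 0.8, 4.5]
finger_gap: 0.0439
```

```bash
python3 -m creep '{"linear":[[0,0,-0.3],[0,0,-0.7],[0,0,-1.5],[0,0,-2.5],[0,0,-3]],"twist":[0,0,0,0,0],"fingers":[255,255,255,255,255]}' 30
python3 -m creep '{"linear":[[0,0,-3],[0,0,-2],[0,0,-1],[0,0,0]],"twist":[0,0,0,0],"fingers":[255,255,255,255]}'
python3 - <<'E'
from h import *
Ps,cs,p,d=cloud('scene');cv2.imwrite('pics/j2.png',cv2.resize(p[80:230,250:450,::-1],(800,600)))
E
python3 plan.py .5178 .2042 .215 -98.7 15
```

```text
time: 19.87
position: [0.5635, -0.238, 0.1548]
eef_rot: [3.139, 0.001, -1.718]
force: [-0.1, -0.2, -0.6]
finger_gap: 0.0439
time: 20.2
position: [0.5655, -0.2389, 0.2174]
eef_rot: [-3.138, -0.001, -1.718]
force: [0.3, -0.2, -1.0]
finger_gap: 0.0438
t 20.25 pos [ 0.5647 -0.2385  0.2154] yaw -98.5 gap 0.0443 F [-0.1  0.6 -1.6]
mm/row 29.68169890126676
linear [[-2.9, 0.7, 0.0], [-2.9, 0.7, 0.0], [-2.9, 0.7, 0.0], [-2.9, 0.7, 0.0], [-2.9, 0.7, 0.0]] twist [0.0, 0.0, 0.0, 0.0, 0.0]
linear [[-2.9, 0.7, 0.0], [-2.9, 0.7, 0.0], [-2.9, 0.7, 0.0], [-2.9, 0.7, 0.0], [-2.9, 0.8, 0.0]] twist [0.0, 0.0, 0.0, 0.0, 0.0]
linear [[-2.9, 0.8, 0.0], [-2.9, 0.8, 0.0], [-2.9, 0.8, 0.0], [-2.9, 0.8, 0.0], [-2.9, 0.8, 0.0]] twist [0.0, 0.0, 0.0, 0.0, 0.0]
```

View pics/j2.png

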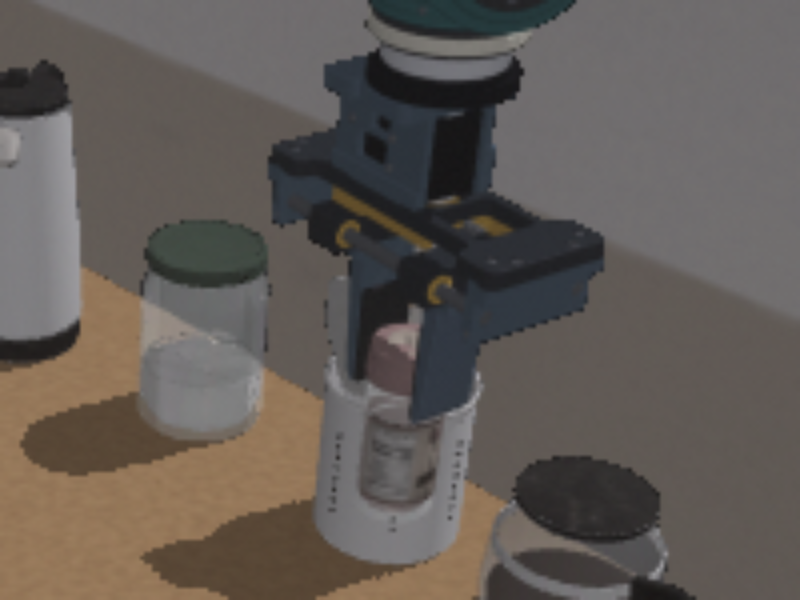

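The jar is held upright, base at about (400,500). Carrying it to the far (front) bay.

```bash
python3 -m creep '{"linear":[[-1,0.2,0],[-2,0.5,0],[-2.9,0.7,0],[-3,0.8,0],[-3,0.8,0]],"twist":[0,0,0,0,0],"fingers":[255,255,255,255,255]}'
python3 -m creep '{"linear":[[-3,0.8,0],[-3,0.8,0],[-3,0.8,0],[-3,0.8,0],[-3,0.8,0]],"twist":[0,0,0,0,0],"fingers":[255,255,255,255,255]}'
python3 -m creep '{"linear":[[-3,0.7,0],[-3,0.7,0],[-3,0.7,0],[-2.5,0.6,0],[-1.5,0.3,0]],"twist":[0,0,0,0,0],"fingers":[255,255,255,255,255]}'
python3 plan.py .5178 .2042 .215 -98.7 3
```

```text
time: 20.67
position: [0.5509, -0.1145, 0.2129]
eef_rot: [3.139, 0.0, -1.719]
force: [0.8, 0.1, -0.8]
finger_gap: 0.0437
time: 21.08
position: [0.5332, 0.0398, 0.2131]
eef_rot: [3.139, -0.0, -1.718]
force: [0.5, 0.1, -0.4]
finger_gap: 0.044
time: 21.5
position: [0.5225, 0.1733, 0.2131]
eef_rot: [3.139, -0.001, -1.717]
force: [-0.4, -0.6, -1.1]
finger_gap: 0.0441
t 21.5 pos [0.5225 0.1733 0.2131] yaw -98.4 gap 0.0441 F [-0.4 -0.6 -1.1]
mm/row 10.423848622246378
linear [[-1.0, 0.3, -0.1], [-1.0, 0.3, -0.1], [-1.0, 0.3, -0.1]] twist [0.1, 0.1, 0.1]
```

```bash
python3 -m creep '{"linear":[[-1.3,0.3,0],[-1,0.3,0],[-0.7,0.3,0],[0,0,0]],"twist":[0,0,0,0],"fingers":[255,255,255,255]}'
python3 - <<'E'
from h import *
o=get_obs();print(o['position'])
Ps,cs,p,d=cloud('scene');cv2.imwrite('pics/j3.png',cv2.resize(p[60:210,130:330,::-1],(800,600)))
m=(np.hypot(Ps[:,0]-.518,Ps[:,1]-.204)<.04)&(Ps[:,2]>.115)&(Ps[:,2]<.2);Q=Ps[m]
for a in np.arange(.125,.2,.01):
    q=Q[(Q[:,2]>a)&(Q[:,2]<a+.01)]
    if len(q):print(a.round(3),len(q),q[:,:2].mean(0).round(3),q[:,:2].min(0).round(3),q[:,:2].max(0).round(3))
E
```

```text
time: 21.83
position: [0.5193, 0.2026, 0.2143]
eef_rot: [3.141, -0.0, -1.718]
force: [-0.9, -0.3, -0.6]
finger_gap: 0.0441
[0.5192746  0.20260351 0.21434639]
0.135 25 [0.509 0.191] [0.497 0.179] [0.532 0.212]
0.145 49 [0.511 0.189] [0.497 0.179] [0.536 0.217]
0.155 47 [0.511 0.189] [0.495 0.177] [0.537 0.211]
0.165 54 [0.51  0.188] [0.495 0.177] [0.534 0.208]
0.175 52 [0.512 0.188] [0.495 0.18 ] [0.539 0.207]
0.185 50 [0.51  0.188] [0.496 0.177] [0.532 0.218]
0.195 27 [0.51  0.188] [0.497 0.179] [0.534 0.216]
```

View pics/j3.png

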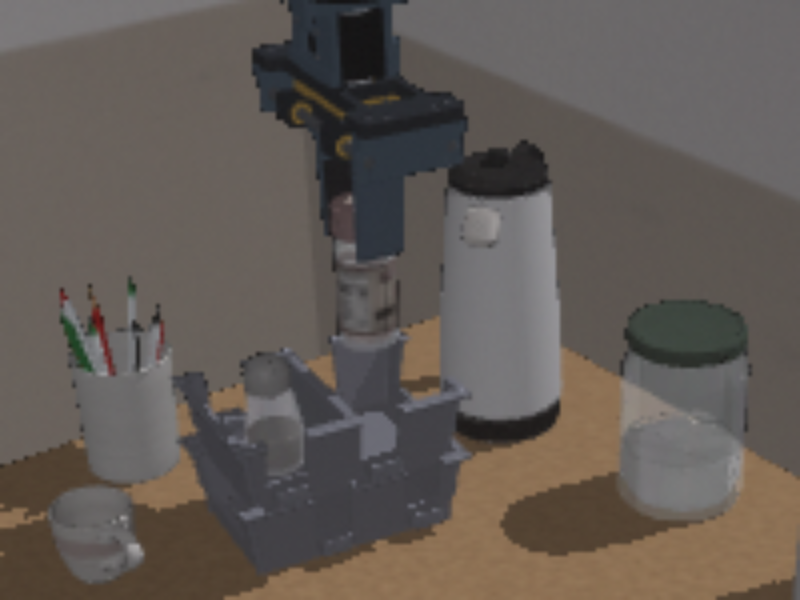

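Upright: the side points stay constant over height. Lowering.

```bash
python3 -m creep '{"linear":[[-0.2,0.1,1],[0,0,1.8],[0,0,1.8],[0,0,1.5],[0,0,1]],"twist":[0,0,0,0,0],"fingers":[255,255,255,255,255]}'
python3 -m creep '{"linear":[[0,0,0.4],[0,0,0.2],[0,0,0.1],[0,0,0.1],[0,0,0]],"twist":[0,0,0,0,0],"fingers":[255,255,255,255,255]}'
```

```text
time: 22.3
position: [0.5184, 0.2031, 0.1418]
eef_rot: [3.14, -0.001, -1.719]
force: [-0.1, -0.0, -0.2]
finger_gap: 0.0442
time: 22.72
position: [0.5195, 0.2041, 0.1364]
eef_rot: [-3.141, 0.0, -1.719]
force: [1.0, -0.4, -0.1]
finger_gap: 0.0441
```

```bash
python3 -m creep '{"linear":[[0,0,0.1],[0,0,0.1],[0,0,0.1],[0,0,0.1],[0,0,0]],"twist":[0,0,0,0,0],"fingers":[255,255,255,255,255]}'
python3 -m creep '{"linear":[[0,0,0.1],[0,0,0]],"twist":[0,0],"fingers":[255,255]}'
```

```text
time: 23.13
position: [0.5192, 0.2041, 0.1318]
eef_rot: [-3.142, 0.0, -1.718]
force: [0.3, 1.0, -0.7]
finger_gap: 0.0439
time: 23.3
position: [0.5197, 0.2042, 0.1315]
eef_rot: [-3.141, 0.0, -1.718]
force: [-0.8, -1.5, 7.4]
finger_gap: 0.0441
```

Contact at .1315, against a predicted .1313. I'll release and retreat straight up.

```bash
python3 -m creep '{"linear":[[0,0,0],[0,0,0],[0,0,0],[0,0,0],[0,0,0]],"twist":[0,0,0,0,0],"fingers":[125,110,90,70,50]}' 
python3 -m creep '{"linear":[[0,0,-1],[0,0,-2],[0,0,-3],[0,0,-3],[0,0,-2]],"twist":[0,0,0,0,0],"fingers":[50,50,50,50,50]}'
python3 -m creep '{"linear":[[2,0,-1],[3,0,0],[3,0,0],[3,0,0],[2,0,0]],"twist":[0,0,0,0,0],"fingers":[50,50,50,50,50]}'
python3 -m creep '{"linear":[[1,0,0],[0,0,0],[0,0,0],[0,0,0],[0,0,0]],"twist":[0,0,0,0,0],"fingers":[50,50,50,50,50]}'
python3 - <<'E'
from fit import *
Pt,ct,pt,_=cloud('top');Ps,cs,ps,_=cloud('scene')
cv2.imwrite('pics/f1.png',cv2.resize(ps[60:210,130:330,::-1],(800,600)))
cv2.imwrite('pics/f2.png',cv2.resize(ps[...,::-1],(768,576)))
cv2.imwrite('pics/f3.png',cv2.resize(pt[90:300,120:380,::-1],(780,600)))
for n,P in(('t',Pt),('s',Ps)):
    print(fit(P,(.479,.212),True,(.106,.118)))
    for nm,c in(('shaker',(.4406,.2158)),('jar',(.518,.204))):
        Q=P[(np.hypot(P[:,0]-c[0],P[:,1]-c[1])<.03)&(P[:,2]>.12)&(P[:,2]<.19)];print(nm,len(Q),np.percentile(Q[:,2],98).round(4),Q[Q[:,2]>Q[:,2].max()-.012,:2].mean(0).round(4))
E
```

```text
time: 23.72
position: [0.5191, 0.204, 0.1308]
eef_rot: [3.141, -0.0, -1.719]
force: [0.0, 0.1, -0.3]
finger_gap: 0.069
time: 24.13
position: [0.5198, 0.2042, 0.2444]
eef_rot: [-3.139, 0.001, -1.718]
force: [0.9, 0.1, 0.4]
finger_gap: 0.0733
time: 24.55
position: [0.4995, 0.0736, 0.2518]
eef_rot: [-3.141, -0.0, -1.719]
force: [0.2, 0.9, 0.1]
finger_gap: 0.0732
time: 24.97
position: [0.4988, 0.0664, 0.251]
eef_rot: [3.142, 0.0, -1.718]
force: [1.1, -0.2, -0.3]
finger_gap: 0.0734
(array([0.479 , 0.2108, 2.9877]), np.float64(171.18), np.float64(-268.0), np.float64(-15.0), 356)
shaker 97 0.1474 [0.4382 0.2168]
jar 173 0.1672 [0.5176 0.2059]
(array([0.4795, 0.2096, 2.9799]), np.float64(170.73), np.float64(-162.5), np.float64(22.5), 427)
shaker 119 0.1458 [0.4373 0.2101]
jar 280 0.164 [0.5159 0.1991]
```

View pics/f1.png

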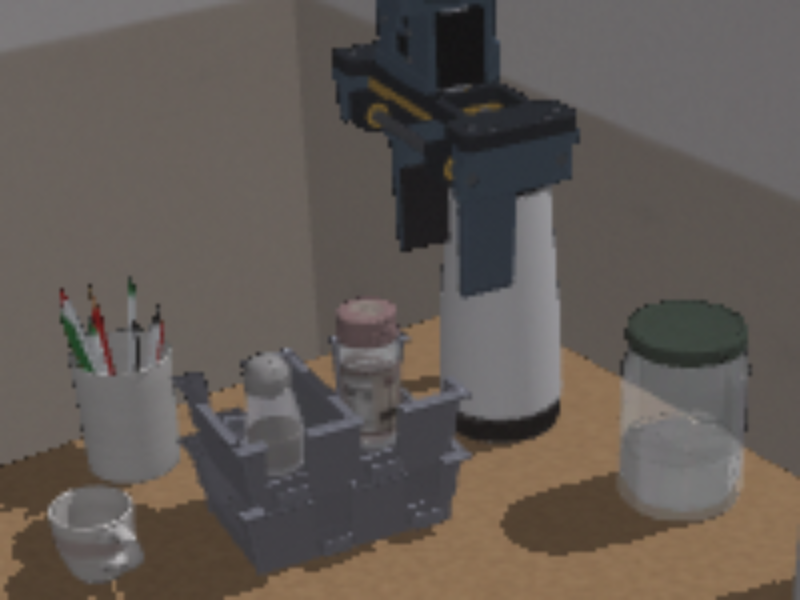

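View pics/f2.png

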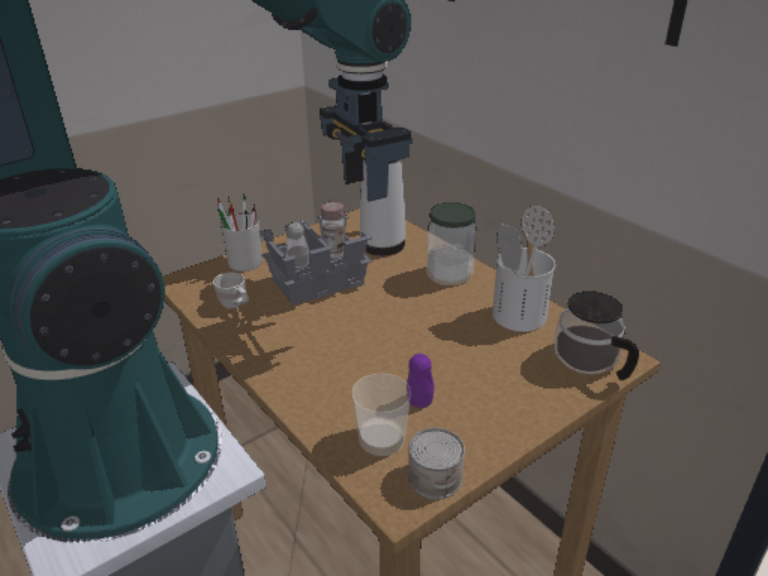

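View pics/f3.png

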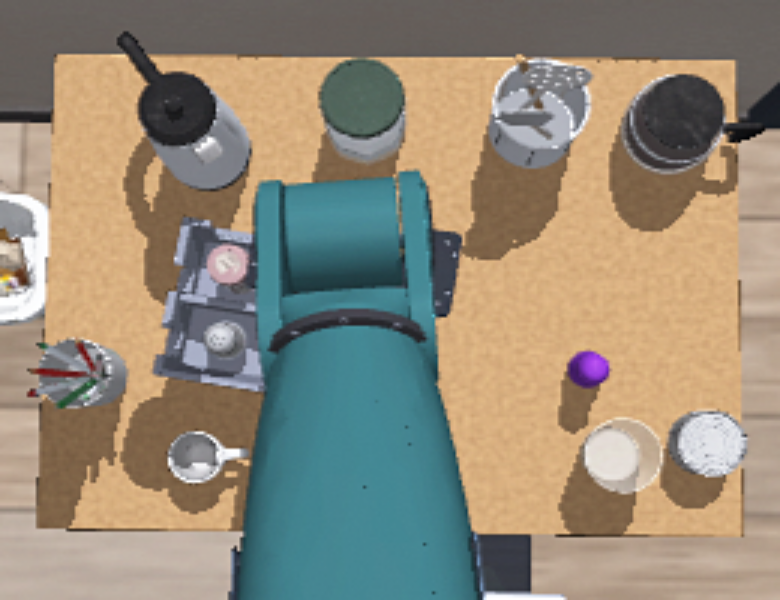

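The shaker (268,400) and the jar (368,370) stand upright in separate bays. The totes are stacked, the bystanders are where they were, and the arm is clear.

```bash
python3 - <<'E'
from cell import *
print(finish_job())
E
```

```text
the job is handed in; nothing more can be done
None
```

The job is done and handed in at about 25 s of the 72 s allowed; no verdict was reported.

- **Totes:** I pinched the divided tote by its divider, turned it about 160°, and set it on the plain tote. Its scooped end is opposite the lower one's. After release, its rim measured 0.111–0.112 m (stacking calls for 0.112), its yaw about 171° against the lower tote's −9°, and the two centres agree within about 2 mm.
- **Shaker:** It stands upright in the back bay. Its top measured 0.146–0.147 m against 0.146 expected.
- **Spice jar:** It stands upright in the front bay. Its top measured 0.164–0.167 m against 0.162 expected. The jar reads 2–5 mm high, but contact on lowering came within 0.2 mm of the predicted height, so I put this down to depth noise.
- **Setting down:** All three were lowered to light contact before release (15 N for the tote, 8 N for the shaker and 7 N for the jar).
- **Disagreement between cameras:** The two cameras differed by 1–4 mm in y for the totes. For the jar and shaker in their final places they differed by 6–7 mm, partly because the scene camera sees only their near sides. I used averages.
- **Bystanders:** In the final pictures the purple look-alike and the other bystanders look unmoved. I checked this by eye and did not measure it.

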